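Swap the worn-out polishing bar

TASK

One of the three polishing-compound bars on the sloped rest is worn down to a stub, the shortest of the three. Put that stub in the empty plastic tray, and lay the new bar from the worktop in the lane that the stub leaves free: flat on the slope, between the lane's ribs, with its lower end down against the front lip. Leave the other two bars and the loose things on the worktop where they are.

Things in the scene. Friction and masses are not known exactly. Their poses are not given: they have to be found in the camera images.
- rack: fixed steel bar rest, 125 x 276 mm on the worktop, about 77 mm high at the back; origin under its centre on the worktop, z up, x towards its high back, y along its width (to the left as seen from its low front)
- deck: the rest's seat, sloping 27 deg, facing the robot: 120 mm up the slope x 276 mm wide; origin on the seat at mid-lip, 22 mm over the worktop; x up the slope, y along the width, z square out of it. Lip at x = 0, 10 mm high. Three lanes at y = +90, 0, -90 mm, each between two ribs 7 mm high, 3 mm thick, 44 mm apart inside, x = 12 to 97 mm. One bar in each at the start
- lane_left (a point): where the centre of a 90 mm bar lies when it is home in the lane at y = +90 mm (45.5 mm up the slope from the lip, 15.5 mm out of the seat)
- lane_middle (a point): the same for the lane at y = 0
- lane_right (a point): the same for the lane at y = -90 mm
- bar_full: compound bar 33 wide x 90 long x 31 mm thick with a cream paper sleeve on one end, lying in one of the lanes; origin at the centre of its underside, y along its length, z out of its upper face
- bar_used: the same kind of bar, part used, 72 mm long, in another lane; origin on the underside 45 mm from the lower (sleeve) end, y along its length (the sleeve end is at y = -45 mm)
- bar_stub: the same kind of bar, worn to a stub 48 mm long, in another lane; origin on the underside 45 mm from the lower (sleeve) end, y along its length (the sleeve end is at y = -45 mm, the worn end at y = +3 mm)
- bar_stub_mid (a point): centre of the stub (33 wide x 48 long x 31 mm thick)
- bar_new: new compound bar, 33 x 90 x 31 mm, lying on the worktop; origin at the centre of its underside, y along its length, x across it, z up
- bar_new_mid (a point): centre of the new bar
- tray: whitish see-through open tray, 149 x 144 mm over its flared rim, 55 mm high, empty; origin at the centre of its underside, z up
- emery_block: bystander: brown emery block 51 x 81 x 22 mm, origin under its centre
- turned_ring: bystander: brass-coloured turned ring 36 mm across, 16 mm high, origin under its centre
- nut: bystander: steel nut 24 x 27 x 13 mm, origin under its centre
Not all that is in view belongs to the job. What is shaped like the bar_stub but turquoise is not meant.

How it is judged:
By the outcome, as a careful person would: the job done as asked, in the order asked, and still so for the second after the job is handed in, with the robot touching nothing.
It also fails if it takes over 61 s, if anything falls off the work surface, if the arm or the gripper's body presses on something with over 40 N, if the wrist force passes 120 N, or if a joint passes its speed limit or range.

ROBOT

A 6-joint arm with a two-finger parallel gripper is mounted at the origin on a cart in front of the work surface, level with it; the furniture and walls round the work are solid. World frame = base frame: x ahead of the robot, y to its left, z up, the work surface at z = 0. Lengths are in m, angles in degrees, forces in N, time in s.
With the tool pointing down it reaches from about 0.3 to 0.75 m from the base axis. Payload 8.5 kg.
Tool frame: the origin (TCP) lies midway between the tips of the shut fingers; the grasp point (between the pads) lies 19 mm behind it; z points along the fingers, y is the direction in which the jaws open and shut (so a half turn about z gives the same grasp; the last joint's range is limited). The gripper opens to 85 mm and grips with 20 to 120 N. Pads are 22 mm wide; open, the fingers measure 114 mm over their backs; the gripper's body (76 mm by 85 mm) begins 54 mm behind the grasp point. The pads swing forward as they close: fully open they stand 13 mm farther back than shut.
Start: joints at [63.868, 21.807, 74.336, -0, 83.858, -12.336], TCP at [0.131, 0.534, 0.231] pointing down, gripper open.
Joint ranges: [-178.18, 178.18], [-50.72, 133.34], [12.68, 142.11], [-81.47, 261.47], [9.98, 163.14], [-165.26, 165.26]. Speed limits (degrees/s): [136.94, 136.94, 180, 180, 180, 180].

INTERFACE

Orientations are given as a 3x3 rotation matrix whose columns are the frame's x, y, z axes.
In Python, from rig import env, eyes, close_job gives the robot as it stands.
- The arm moves only by the tool jog_arm, never from a script. Its argument "deltas" is one flat list of numbers, 7 for each row, row after row: the shift along the tool's x, y, z in units of 0.75 m (1.0 is 0.75 m), then the turn, a rotation vector about the tool's x, y, z in units of 180 degrees (1.0 is 180 degrees), then the gripper command: -1 is fully open, 1 is shut, values between are in proportion. In form: [dx, dy, dz, ax, ay, az, fingers, dx, dy, dz, ax, ay, az, fingers, ...]. A call has 1 to 12 rows; each row is the pose to reach, as a shift and turn from the pose commanded when the call began, along the tool's axes at that moment, turning the shorter way round; what a row does not reach only later rows make up. A row lasts 1/12 s, in which the tool goes at most 41.7 mm and 7.16 degrees, less where a joint would pass 70% of its speed; a pose out of reach is approached as far as the arm can. A call with a number of a shift or a turn outside -1 to 1 is refused whole. A call with a gripper value outside its range is refused whole. The fingers move at their own pace and stop on an object; "grip_force" is the grip in N (left out, the last holds). Time passes only in rows, so rows that repeat a pose let the fingers close. It gives the time, the measured TCP pose, the force and the opening at its end, in the units of the state.
- env.observe(): the state, without advancing time (a new reading comes with each control period).
- eyes.get_image(name): name is "side" or "top"; returns the picture (480x640x3 uint8, red, green, blue); there is no depth.
- eyes.camera_params(name): a dict with "intrinsics" (3x3 intrinsics, pixels), "R" (3x3) and "t" (3): a world point X has camera coordinates R X + t. Camera axes: x right, y down, z forward; pixel columns grow to the right and rows downward; lengths in m; the calibration is good to about 2 mm. A picture is of the moment at which its call begins. camera_params takes no time and is no camera call.
- close_job(): hands the job in, once; it reports no verdict.
The state is a dict: "time_s": time; "q": joint angles; "qvel": joint speeds; "joint_efforts": joint torques, N m; "position": TCP position; "tool_rot": TCP orientation; "ft_force": force on the tool from outside, world axes, zero at the start; "wrist_torque": the same for the moment, N m; "grip_width": finger opening in m.
Only numpy, scipy, OpenCV 4.12 (cv2) and the standard library are available. Lean on these libraries where they do the work, as an engineer would, in place of code of your own. Each camera call takes 0.05 s, during which the arm holds its last target.

## Working session

There is one attempt and no reset: what is moved stays moved. The work goes in short steps, Python scripts to look and compute and a tool call to move; the robot and the scene stay as the last step left them, time stands still between calls to the robot, and variables do not carry over. Pictures are saved under pics/ and viewed, and the job is handed in when it is done.

Besides the shell and the picture viewer there is one more tool, called after "Call:" by a JSON object that holds its "name" and its "arguments". jog_arm: Moves the arm, as the interface text tells. Its arguments: {"type":"object","properties":{"deltas":{"type":"array"},"grip_force":{"type":"number"}},"required":["deltas"]}

```bash
mkdir -p pics; ls; cat > look.py <<'E'
import sys,cv2
from rig import env,eyes
def snap(n,f):
    im=eyes.get_image(n); cv2.imwrite(f'pics/{f}.png',im[:,:,::-1]); return im
E
python3 - <<'E'
from look import *
import numpy as np
np.set_printoptions(precision=4,suppress=True)
for n in('side','top'):
    snap(n,n+'0'); p=eyes.camera_params(n); print(n,p)
print(env.observe())
E
```

```text
pics
side {'intrinsics': array([[563.6135,   0.    , 319.6456],
       [  0.    , 563.6135, 241.9145],
       [  0.    ,   0.    ,   1.    ]]), 'R': array([[ 0.8268, -0.5623,  0.0147],
       [-0.2178, -0.3441, -0.9133],
       [ 0.5187,  0.7519, -0.407 ]]), 't': array([-0.3566,  0.2247,  1.1341])}
top {'intrinsics': array([[481.8867,   0.    , 314.9784],
       [  0.    , 481.8867, 236.8651],
       [  0.    ,   0.    ,   1.    ]]), 'R': array([[ 0.0023, -0.9999, -0.0158],
       [-0.9857,  0.0004, -0.1687],
       [ 0.1687,  0.0159, -0.9855]]), 't': array([0.137 , 0.5412, 1.1905])}
{'time_s': 0.1, 'q': array([ 63.8671,  21.8386,  74.3792,  -0.002 ,  83.8568, -12.3349]), 'qvel': array([ 0.0056, -0.188 , -0.079 ,  0.0407,  0.0481,  0.0375]), 'joint_efforts': array([  0.0038, -44.9221, -23.166 ,  -0.0001,   0.0037,   0.    ]), 'position': array([0.1311, 0.5339, 0.2308]), 'tool_rot': array([[-0.9711,  0.2385, -0.0005],
       [ 0.2385,  0.9711, -0.0012],
       [ 0.0002, -0.0013, -1.    ]]), 'ft_force': array([ 0.5308,  1.0134, -0.0538]), 'wrist_torque': array([-0.0085, -0.0302,  0.015 ]), 'grip_width': 0.0851106608229541}
```

View pics/side0.png

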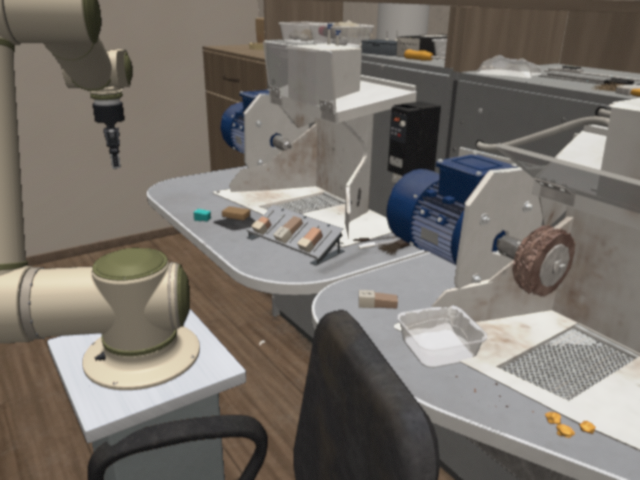

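View pics/top0.png

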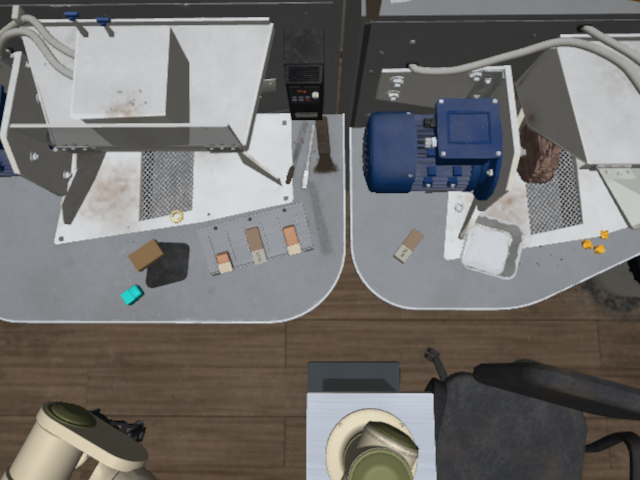

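The side view shows the rack at about (295,232), the new bar at (378,299) and the tray at (440,335). In the top view the stub is at (223,262) in the left lane, the new bar at (408,245) and the tray at (491,248). I'll zoom in.

```bash
python3 - <<'E'
import cv2
a=cv2.imread('pics/top0.png');b=cv2.imread('pics/side0.png')
cv2.imwrite('pics/z1.png',cv2.resize(a[195:285,190:330],None,fx=5.5,fy=5.5,interpolation=cv2.INTER_CUBIC))
cv2.imwrite('pics/z2.png',cv2.resize(a[205:295,380:540],None,fx=5,fy=5,interpolation=cv2.INTER_CUBIC))
cv2.imwrite('pics/z3.png',cv2.resize(b[190:270,230:360],None,fx=6,fy=6,interpolation=cv2.INTER_CUBIC))
cv2.imwrite('pics/z4.png',cv2.resize(b[280:375,345:500],None,fx=5,fy=5,interpolation=cv2.INTER_CUBIC))
E
```

```text
(no output)
```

View pics/z1.png

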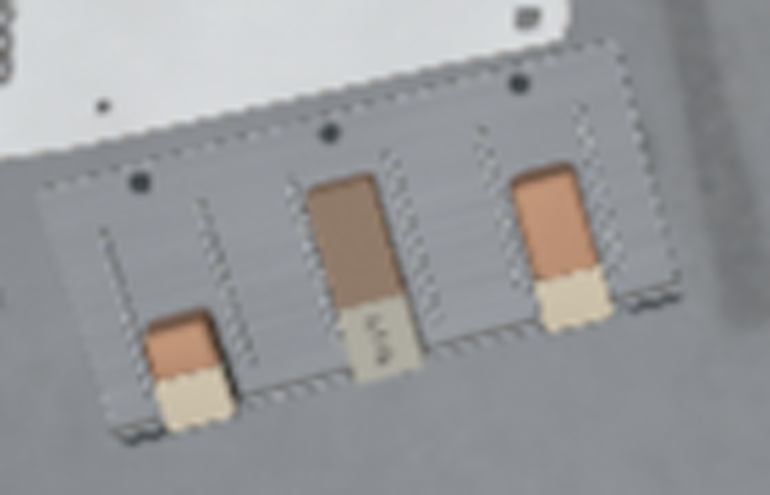

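View pics/z2.png

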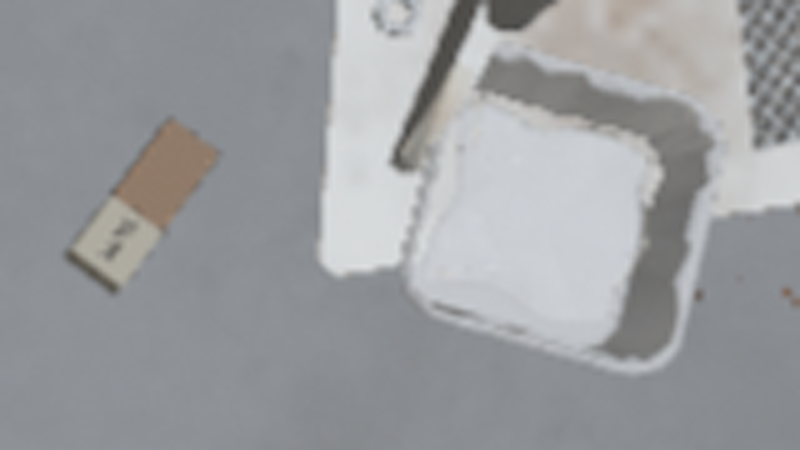

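View pics/z3.png

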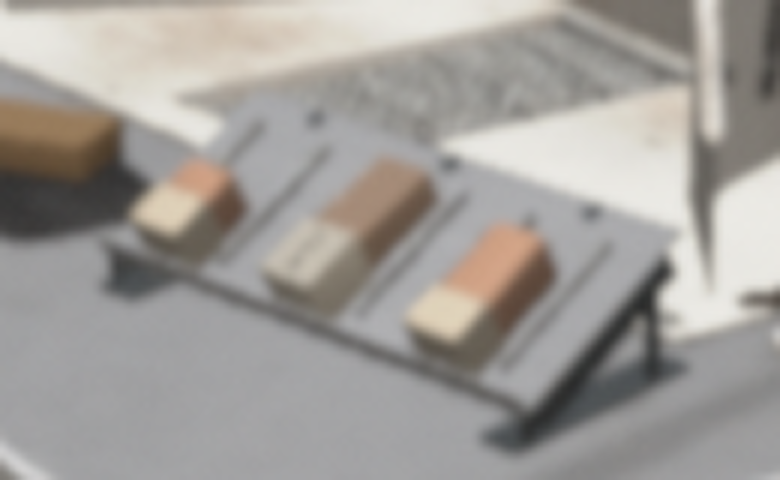

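View pics/z4.png

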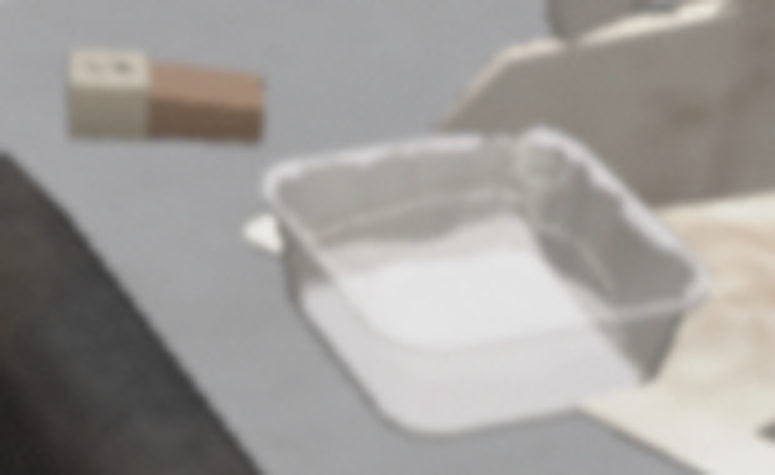

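The stub is the left bar (y = +90), with its sleeve end on the lip. The full bar is in the middle and the used one on the right. Next I'll cast rays for the poses.

```bash
cat > geo.py <<'E'
import numpy as np
from rig import env,eyes
from scipy.spatial.transform import Rotation as Ro
np.set_printoptions(precision=4,suppress=True)
def cast(n,px,z):
    p=eyes.camera_params(n);R,t,K=p['R'],p['t'],p['intrinsics']
    C=-R.T@t;d=R.T@np.linalg.inv(K)@np.array([px[0],px[1],1.])
    return C+d*(z-C[2])/d[2]
def proj(n,X):
    p=eyes.camera_params(n);c=p['R']@X+p['t'];c=p['intrinsics']@c;return c[:2]/c[2]
a=np.radians(27);s,c=np.sin(a),np.cos(a)
def deck_rack(P): # deck coords -> frame at lip, yaw only
    x,y,z=P;return np.array([x*c-z*s,y,.022+x*s+z*c])
E
cat > m1.py <<'E'
from geo import *
def fit(n,pts):
    A=[];B=[]
    for (px,P) in pts:
        L=deck_rack(np.array(P)/1000.);A.append(L[:2]);B.append(cast(n,px,L[2])[:2])
    A=np.array(A);B=np.array(B);a0,b0=A.mean(0),B.mean(0)
    H=(A-a0).T@(B-b0);th=np.arctan2(H[0,1]-H[1,0],H[0,0]+H[1,1])
    R=np.array([[np.cos(th),-np.sin(th)],[np.sin(th),np.cos(th)]])
    t=b0-R@a0;res=(B-(A@R.T+t))*1000
    print(n,'yaw',np.degrees(th),'lip O',t);print(res)
f=lambda x,y,s,o:(o[0]+(x+.5)/s-.5,o[1]+(y+.5)/s-.5)
T=lambda x,y:f(x,y,5.5,(190,195))
top=[(T(40,190),(120,138,0)),(T(615,42),(120,-138,0)),
(T(148,350),(48.5,106.5,31)),(T(212,333),(48.5,73.5,31)),(T(168,430),(.5,106.5,31)),(T(235,410),(.5,73.5,31)),
(T(513,187),(72.5,-73.5,31)),(T(573,168),(72.5,-106.5,31)),(T(548,332),(.5,-73.5,31)),(T(610,315),(.5,-106.5,31)),
(T(310,192),(90.5,16.5,31)),(T(370,177),(90.5,-16.5,31)),(T(357,383),(.5,16.5,31)),(T(422,363),(.5,-16.5,31))]
fit('top',top)
S=lambda x,y:f(x,y,6,(230,190))
# side: back corners, top-face corners
side=[(S(245,93),(120,138,0)),(S(680,235),(120,-138,0)),(S(130,212),(.5,106.5,31)),(S(195,237),(.5,73.5,31)),(S(198,160),(48.5,106.5,31)),
(S(263,268),(.5,16.5,31)),(S(330,300),(.5,-16.5,31)),(S(383,157),(90.5,16.5,31)),(S(432,180),(90.5,-16.5,31)),
(S(408,322),(.5,-73.5,31)),(S(478,350),(.5,-106.5,31)),(S(495,222),(72.5,-73.5,31)),(S(547,240),(72.5,-106.5,31))]
fit('side',side)
Z=lambda x,y:f(x,y,5,(380,205))
W=lambda x,y:f(x,y,5,(345,280))
q=[cast('top',Z(*p),.031) for p in((172,118),(220,153),(120,283),(70,250))]
q2=[cast('side',W(*p),.031) for p in((70,50),(70,92),(148,65+30),(265,108),(262,75))]
q=np.array(q);print('new top',q,q.mean(0),np.degrees(np.arctan2(*( (q[0]+q[1]-q[2]-q[3])[[1,0]]))),np.linalg.norm(q[0]+q[1]-q[2]-q[3])/2,np.linalg.norm(q[0]+q[3]-q[2]-q[1])/2)
print('side',np.array(q2))
for p in((500,45),(715,125),(650,372),(410,285),(565,205)): print('tray',cast('top',Z(*p),.055))
for p in((268,185),(545,132),(705,290),(420,348)): print('tray side',cast('side',W(*p),.055))
E
python3 m1.py
```

```text
top yaw 15.075479561757785 lip O [0.4877 0.2777]
[[ 0.9077 -3.6137]
 [-1.5591 -0.5488]
 [-5.4611 -4.3278]
 [-6.2319 -1.4509]
 [ 1.4106  1.0144]
 [ 2.1048  2.1642]
 [ 0.4594 -2.4565]
 [ 0.6652  2.1597]
 [ 0.2136 -0.1825]
 [-0.4187  2.9989]
 [ 4.599  -2.2914]
 [ 2.9058  2.5265]
 [-0.1629  1.0327]
 [ 0.5676  2.9752]]
side yaw 14.433351427764347 lip O [0.4825 0.2662]
[[ -9.0362   4.5256]
 [ -2.0275   4.3312]
 [  6.2518  13.5905]
 [  9.3715   1.497 ]
 [ -0.6131  -3.2685]
 [  3.7746   7.1943]
 [  2.8496  -9.0958]
 [ -7.0071 -10.9977]
 [-11.4045 -15.8842]
 [  5.591    6.4098]
 [  7.3683  -3.6889]
 [ -2.5041   1.7961]
 [ -2.6144   3.5905]]
new top [[ 0.5666 -0.1198  0.031 ]
 [ 0.5481 -0.144   0.031 ]
 [ 0.4802 -0.0903  0.031 ]
 [ 0.4974 -0.0651  0.031 ]] [ 0.5231 -0.1048  0.031 ] -38.32024660448725 0.08738377469780058 0.030470792672300444
side [[ 0.4949 -0.0687  0.031 ]
 [ 0.4704 -0.1002  0.031 ]
 [ 0.4988 -0.1217  0.031 ]
 [ 0.5361 -0.1598  0.031 ]
 [ 0.5553 -0.1359  0.031 ]]
tray [ 0.6    -0.2837  0.055 ]
tray [ 0.5582 -0.3901  0.055 ]
tray [ 0.4328 -0.3491  0.055 ]
tray [ 0.4764 -0.2318  0.055 ]
tray [ 0.5171 -0.3119  0.055 ]
tray side [ 0.4653 -0.2393  0.055 ]
tray side [ 0.5952 -0.2716  0.055 ]
tray side [ 0.5577 -0.3919  0.055 ]
tray side [ 0.4355 -0.3592  0.055 ]
```

```bash
cat > ov.py <<'E'
from geo import *
import cv2
def ov(f1,f2,O,yaw,suf,new=None):
    r=Ro.from_euler('z',yaw,degrees=True).as_matrix()
    for n,f,(x0,x1,y0,y1),k in(('top',f1,(190,330,195,285),5.5),('side',f2,(230,360,190,270),6)):
        im=cv2.imread(f'pics/{f}.png')[y0:y1,x0:x1];im=cv2.resize(im,None,fx=k,fy=k,interpolation=cv2.INTER_CUBIC)
        def P(p):
            L=deck_rack(np.array(p)/1000.);u=proj(n,r@L+[O[0],O[1],0]);return tuple(int(round(v)) for v in ((u-[x0,y0]+.5)*k-.5))
        def box(pts,c): cv2.polylines(im,[np.array([P(p) for p in pts])],True,c,1)
        box([(0,138,0),(120,138,0),(120,-138,0),(0,-138,0)],(0,255,0))
        for y in(90,0,-90):
            for e in(-23.5,23.5): box([(12,y+e,7),(97,y+e,7)],(255,0,255))
        for y,l in((90,48),(0,90),(-90,72)): box([(.5,y+16.5,31),(.5+l,y+16.5,31),(.5+l,y-16.5,31),(.5,y-16.5,31)],(255,0,0))
        cv2.imwrite(f'pics/ov_{n}{suf}.png',im)
E
python3 -c "
from ov import *
ov('top0','side0',(.4877,.2777),15.08,'a')"
```

```text
(no output)
```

View pics/ov_topa.png

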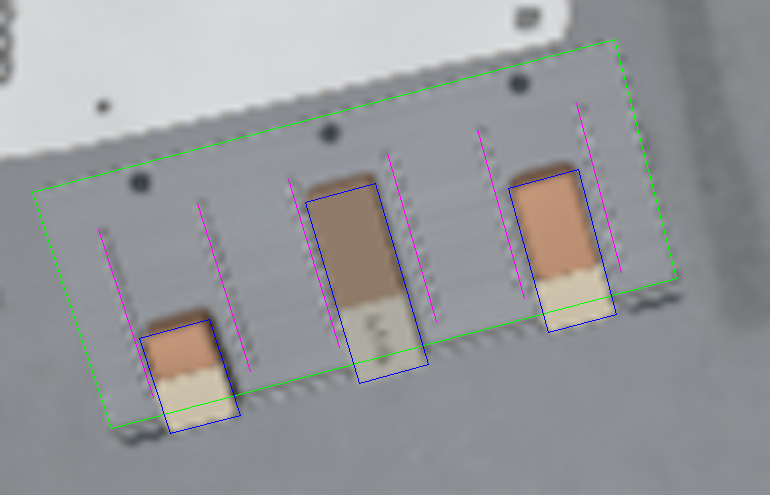

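View pics/ov_sidea.png

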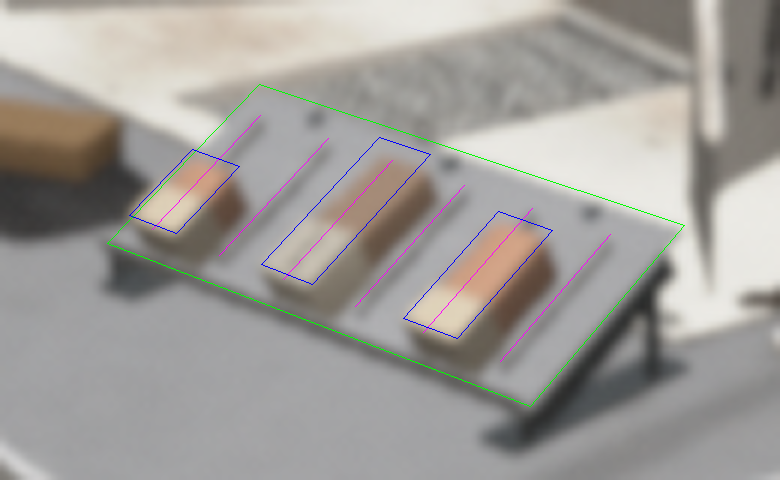

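The fit matches the top view to about 1 px, and the side view is offset by about 1 px. I'll take O = (0.487, 0.2765) and yaw 15°. Next is a helper to compute the moves.

```bash
cat > mv.py <<'E'
from geo import *
O=np.array([.487,.2765,0]);RK=Ro.from_euler('z',15,degrees=True).as_matrix()
def dp(x,y,z): return RK@deck_rack(np.array([x,y,z])/1000.)+O
U=dp(1,0,0)-dp(0,0,0);U/=np.linalg.norm(U);V=RK[:,1];N=np.cross(U,V)
RT=np.column_stack([-U,V,-N])
def down(az): # tool down, y axis at azimuth az deg
    y=np.array([np.cos(np.radians(az)),np.sin(np.radians(az)),0]);z=np.array([0,0,-1.]);return np.column_stack([np.cross(y,z),y,z])
def delta(p,R,p0=None,R0=None):
    o=env.observe();p0=o['position'] if p0 is None else p0;R0=o['tool_rot'] if R0 is None else R0
    d=R0.T@(p-p0)/.75;r=Ro.from_matrix(R0.T@R).as_rotvec()/np.pi
    return np.round(np.r_[d,r],4), np.linalg.norm(p-p0),np.degrees(np.linalg.norm(r)*np.pi)
def st():
    o=env.observe();print(o['time_s'],o['q'],o['position'],o['ft_force'],o['grip_width'])
E
python3 -c "
from mv import *
for z in(8,60,100): print(dp(24.5,90,z),delta(dp(24.5,90,z),RT))
print(RT)"
```

```text
[0.4813 0.3681 0.0403] (array([-0.5063, -0.1029,  0.254 , -0.0381, -0.147 , -0.1569]), np.float64(0.43176919153231935), np.float64(39.30121799067433))
[0.4585 0.362  0.0866] (array([-0.4787, -0.1182,  0.1923, -0.0381, -0.147 , -0.1569]), np.float64(0.39689766721268843), np.float64(39.30121799067433))
[0.4409 0.3573 0.1222] (array([-0.4574, -0.1299,  0.1448, -0.0381, -0.147 , -0.1569]), np.float64(0.37279939872118223), np.float64(39.30121799067433))
[[-0.8606 -0.2588  0.4385]
 [-0.2306  0.9659  0.1175]
 [-0.454   0.     -0.891 ]]
```

Call:
{"name": "jog_arm", "arguments": {"deltas": [-0.4574, -0.1299, 0.1448, -0.0381, -0.147, -0.1569, -1, -0.4574, -0.1299, 0.1448, -0.0381, -0.147, -0.1569, -1, -0.4574, -0.1299, 0.1448, -0.0381, -0.147, -0.1569, -1, -0.4574, -0.1299, 0.1448, -0.0381, -0.147, -0.1569, -1, -0.4574, -0.1299, 0.1448, -0.0381, -0.147, -0.1569, -1, -0.4574, -0.1299, 0.1448, -0.0381, -0.147, -0.1569, -1, -0.4574, -0.1299, 0.1448, -0.0381, -0.147, -0.1569, -1, -0.4574, -0.1299, 0.1448, -0.0381, -0.147, -0.1569, -1, -0.4574, -0.1299, 0.1448, -0.0381, -0.147, -0.1569, -1, -0.4574, -0.1299, 0.1448, -0.0381, -0.147, -0.1569, -1, -0.4574, -0.1299, 0.1448, -0.0381, -0.147, -0.1569, -1, -0.4574, -0.1299, 0.1448, -0.0381, -0.147, -0.1569, -1], "grip_force": 50}}

```text
time_s: 1.1
position: [0.4407, 0.3576, 0.1225]
tool_rot: [[-0.861, -0.259, 0.438], [-0.23, 0.966, 0.118], [-0.454, 0.001, -0.891]]
ft_force: [-0.5, 0.2, 0.5]
grip_width: 0.0856
```

```bash
python3 -c "
from mv import *
from look import snap
st();print(delta(dp(24.5,90,8),RT)); snap('side','s1')
import cv2;b=cv2.imread('pics/s1.png');cv2.imwrite('pics/s1z.png',cv2.resize(b[110:280,180:400],None,fx=3.5,fy=3.5))"
```

```text
1.1 [ 30.2527  22.5636  99.6497 -12.8566  32.2483 -65.3791] [0.4407 0.3576 0.1225] [-0.4622  0.1635  0.5012] 0.08564511871074844
(array([-0.    , -0.0006,  0.1231,  0.0002,  0.    , -0.0002]), np.float64(0.09234502174998258), np.float64(0.05935430614767856))
```

View pics/s1z.png

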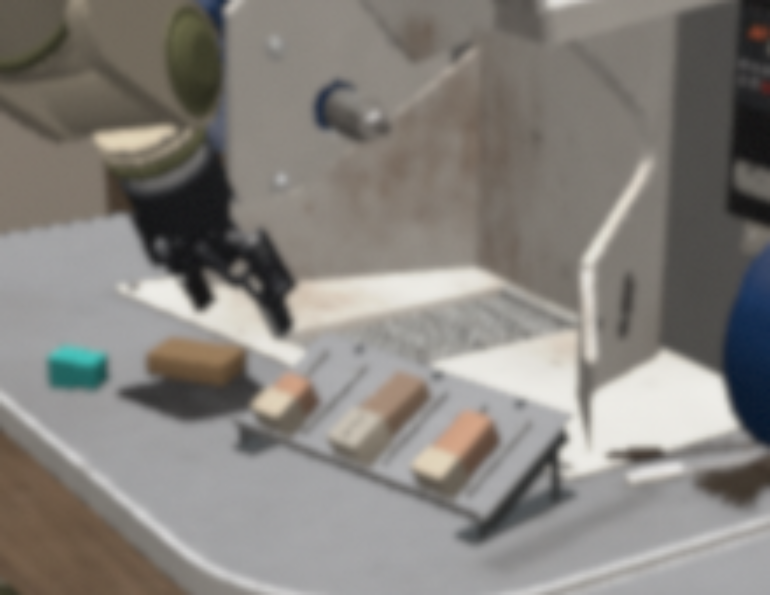

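The gripper is lined up above the stub lane. Now descend and close.

Call:
{"name": "jog_arm", "arguments": {"deltas": [0, -0.0005, 0.04, 0, 0, 0, -1, 0, -0.0005, 0.075, 0, 0, 0, -1, 0, -0.0005, 0.1, 0, 0, 0, -1, 0, -0.0005, 0.115, 0, 0, 0, -1, 0, -0.0005, 0.123, 0, 0, 0, -1, 0, -0.0005, 0.123, 0, 0, 0, -1, 0, -0.0005, 0.123, 0, 0, 0, -1]}}

```text
time_s: 1.73
position: [0.4813, 0.3688, 0.0413]
tool_rot: [[-0.86, -0.26, 0.44], [-0.231, 0.966, 0.119], [-0.455, 0.001, -0.89]]
ft_force: [0.6, 0.2, 0.3]
grip_width: 0.0857
```

```bash
python3 -c "
from mv import *
from look import snap
st();print(delta(dp(24.5,90,8),RT)); snap('side','s2')
import cv2;b=cv2.imread('pics/s2.png');cv2.imwrite('pics/s2z.png',cv2.resize(b[170:270,220:360],None,fx=5,fy=5))"
```

```text
1.7333 [ 28.9638  32.9638  98.712  -16.2961  22.7275 -62.4423] [0.4813 0.3688 0.0413] [0.5571 0.1651 0.3475] 0.08569656582112381
(array([ 0.0008, -0.0008,  0.0011,  0.0005,  0.0005,  0.0001]), np.float64(0.001232474774431823), np.float64(0.12907946479214913))
```

View pics/s2z.png

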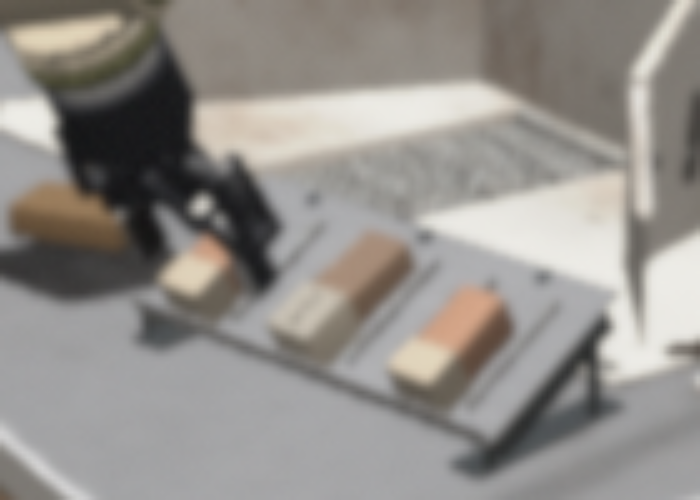

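Good. The fingers straddle the stub, so I'll close.

Call:
{"name": "jog_arm", "arguments": {"deltas": [0, 0, 0, 0, 0, 0, 0.3, 0, 0, 0, 0, 0, 0, 0.5, 0, 0, 0, 0, 0, 0, 1, 0, 0, 0, 0, 0, 0, 1, 0, 0, 0, 0, 0, 0, 1, 0, 0, 0, 0, 0, 0, 1, 0, 0, 0, 0, 0, 0, 1, 0, 0, 0, 0, 0, 0, 1]}}

```text
time_s: 2.45
position: [0.4816, 0.3683, 0.0412]
tool_rot: [[-0.86, -0.259, 0.44], [-0.23, 0.966, 0.119], [-0.455, 0.001, -0.89]]
ft_force: [-3.6, -0.5, 6.0]
grip_width: 0.0316
```

```bash
python3 -c "
from mv import *
from look import snap
st(); snap('side','s3')
import cv2;b=cv2.imread('pics/s3.png');cv2.imwrite('pics/s3z.png',cv2.resize(b[170:270,220:360],None,fx=5,fy=5))"
```

```text
2.45 [ 28.9077  32.9791  98.7194 -16.3054  22.7053 -62.4377] [0.4816 0.3683 0.0412] [-3.5711 -0.4741  5.9576] 0.031646936297885106
```

View pics/s3z.png

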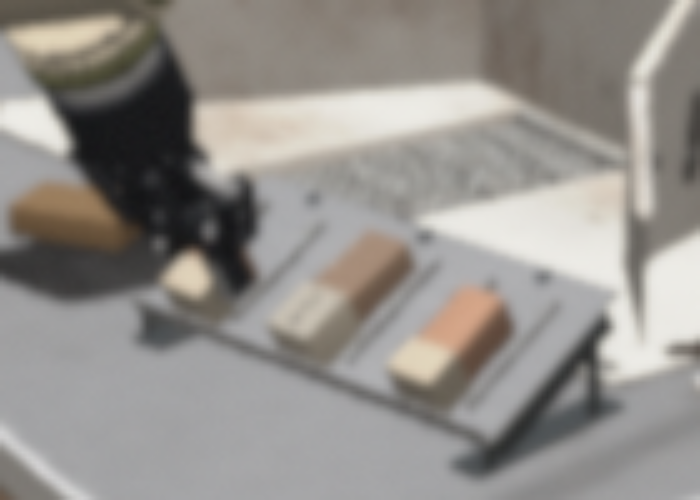

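Gripped, opening 31.6 mm. Lift along the deck normal.

Call:
{"name": "jog_arm", "arguments": {"deltas": [0, 0, -0.01, 0, 0, 0, 1, 0, 0, -0.03, 0, 0, 0, 1, 0, 0, -0.07, 0, 0, 0, 1, 0, 0, -0.11, 0, 0, 0, 1, 0, 0, -0.15, 0, 0, 0, 1, 0, 0, -0.18, 0, 0, 0, 1, 0, 0, -0.18, 0, 0, 0, 1]}}

```text
time_s: 3.08
position: [0.4216, 0.3526, 0.165]
tool_rot: [[-0.858, -0.26, 0.443], [-0.23, 0.966, 0.122], [-0.46, 0.003, -0.888]]
ft_force: [0.7, 0.9, -0.5]
grip_width: 0.0322
```

```bash
python3 -c "
from mv import *
from look import snap
st(); snap('side','s4')
print(delta(np.array([.516,-.312,.2]),down(72)))
import cv2;b=cv2.imread('pics/s4.png');cv2.imwrite('pics/s4z.png',cv2.resize(b[110:270,180:360],None,fx=4,fy=4))"
```

```text
3.0833 [ 30.9335  17.4431  99.0878 -11.6739  37.5502 -66.4539] [0.4216 0.3526 0.165 ] [ 0.6728  0.8854 -0.508 ] 0.03218847907949749
(array([ 0.0731, -0.888 , -0.0955,  0.0443,  0.1469,  0.1799]), np.float64(0.6720787209784548), np.float64(42.55046258788865))
```

View pics/s4z.png

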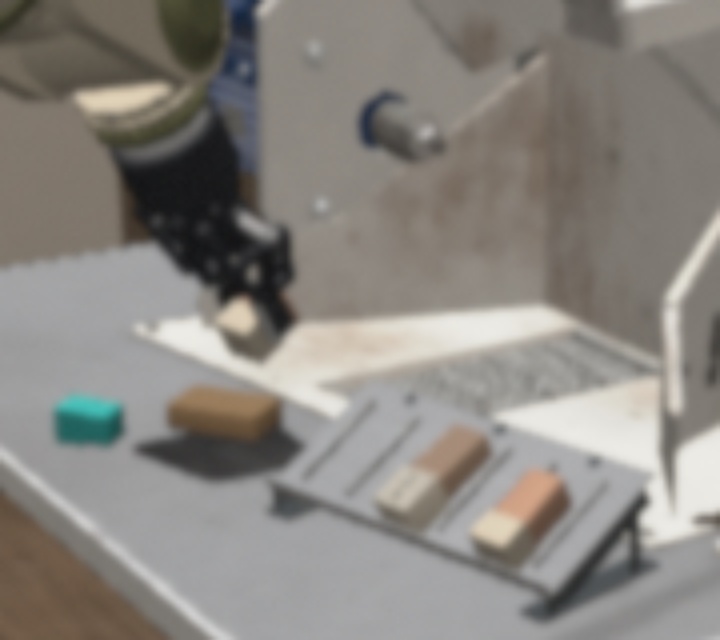

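The stub is held and its lane is empty. Move over to the tray.

Call:
{"name": "jog_arm", "arguments": {"deltas": [0.005, -0.05, -0.01, 0, 0, 0, 1, 0.01, -0.1, -0.02, 0.006, 0.02, 0.025, 1, 0.02, -0.15, -0.03, 0.012, 0.04, 0.05, 1, 0.025, -0.2, -0.04, 0.018, 0.06, 0.075, 1, 0.03, -0.25, -0.05, 0.024, 0.08, 0.1, 1, 0.03, -0.3, -0.06, 0.03, 0.1, 0.12, 1, 0.03, -0.35, -0.07, 0.036, 0.12, 0.15, 1, 0.035, -0.4, -0.08, 0.0443, 0.1469, 0.1799, 1, 0.04, -0.45, -0.08, 0.0443, 0.1469, 0.1799, 1, 0.04, -0.5, -0.08, 0.0443, 0.1469, 0.1799, 1, 0.04, -0.55, -0.08, 0.0443, 0.1469, 0.1799, 1, 0.045, -0.58, -0.08, 0.0443, 0.1469, 0.1799, 1]}}

```text
time_s: 4.13
position: [0.4805, -0.0865, 0.197]
tool_rot: [[-0.95, 0.312, -0.004], [0.312, 0.95, -0.002], [0.003, -0.003, -1.0]]
ft_force: [0.8, 0.3, -2.0]
grip_width: 0.0321
```

```bash
python3 -c "
from mv import *
st()
print(delta(np.array([.516,-.312,.18]),down(72)))"
```

```text
4.1333 [-24.0184  17.4724  87.0939  -0.2083  75.6006 -95.7828] [ 0.4805 -0.0865  0.197 ] [ 0.8105  0.2839 -2.0331] 0.03208896224133135
(array([-0.1388, -0.2708,  0.0231, -0.001 , -0.001 , -0.001 ]), np.float64(0.22891630786921438), np.float64(0.3197219853152124))
```

Call:
{"name": "jog_arm", "arguments": {"deltas": [-0.025, -0.05, 0, 0, 0, 0, 1, -0.05, -0.1, 0.005, 0, 0, 0, 1, -0.075, -0.15, 0.01, 0, 0, 0, 1, -0.1, -0.2, 0.015, 0, 0, 0, 1, -0.125, -0.24, 0.02, 0, 0, 0, 1, -0.139, -0.265, 0.023, 0, 0, 0, 1, -0.139, -0.27, 0.023, 0, 0, 0, 1, -0.139, -0.27, 0.023, 0, 0, 0, 1]}}

```text
time_s: 4.8
position: [0.5153, -0.3088, 0.1793]
tool_rot: [[-0.95, 0.312, -0.006], [0.312, 0.95, 0.0], [0.005, -0.001, -1.0]]
ft_force: [-0.2, 0.1, -1.5]
grip_width: 0.0321
```

```bash
python3 -c "
from mv import *
from look import snap
st(); a=snap('side','s5');b=snap('top','t5')
print(delta(np.array([.516,-.312,.018]),down(72)))
import cv2,numpy as np
z=np.hstack([cv2.resize(a[190:390,330:530,::-1],(400,400)),cv2.resize(b[180:300,430:550,::-1],(400,400))]);cv2.imwrite('pics/c5.png',z)"
```

```text
4.8 [ -42.1225   29.2744   70.6384   -0.203    80.3346 -113.9205] [ 0.5153 -0.3088  0.1793] [-0.1933  0.1198 -1.4532] 0.03212593262106095
(array([-0.0034, -0.0061,  0.2168, -0.0005, -0.0012, -0.0002]), np.float64(0.1627030812174107), np.float64(0.24760470920268426))
```

View pics/c5.png

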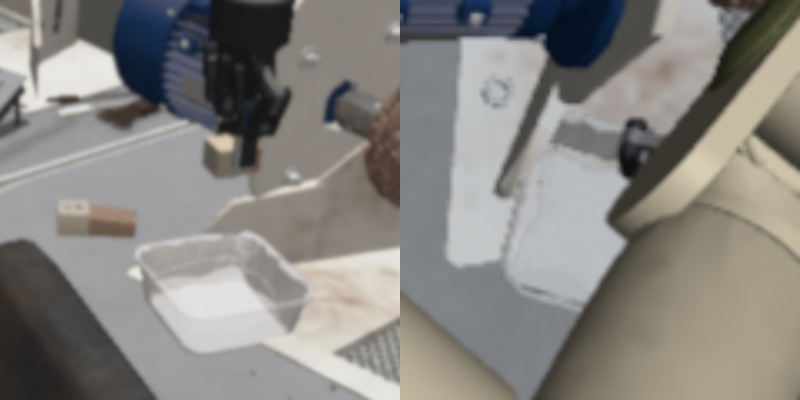

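The stub is over the tray. Lower it in.

Call:
{"name": "jog_arm", "arguments": {"deltas": [-0.003, -0.005, 0.04, 0, 0, 0, 1, -0.003, -0.005, 0.09, 0, 0, 0, 1, -0.003, -0.005, 0.13, 0, 0, 0, 1, -0.003, -0.005, 0.16, 0, 0, 0, 1, -0.003, -0.005, 0.18, 0, 0, 0, 1, -0.003, -0.005, 0.195, 0, 0, 0, 1, -0.003, -0.005, 0.205, 0, 0, 0, 1, -0.003, -0.005, 0.21, 0, 0, 0, 1, -0.003, -0.005, 0.213, 0, 0, 0, 1, -0.003, -0.005, 0.213, 0, 0, 0, 1]}}

```text
time_s: 5.73
position: [0.5167, -0.3122, 0.0222]
tool_rot: [[-0.951, 0.309, -0.002], [0.309, 0.951, -0.002], [0.001, -0.003, -1.0]]
ft_force: [0.7, 0.4, -1.4]
grip_width: 0.0318
```

```bash
python3 -c "
from mv import *
from look import snap
st(); a=snap('side','s6')
import cv2
cv2.imwrite('pics/c6.png',cv2.resize(a[250:390,360:520,::-1],None,fx=4,fy=4))"
```

```text
5.7333 [ -42.2769   39.405    80.787    -0.224    59.8112 -114.136 ] [ 0.5167 -0.3122  0.0222] [ 0.6886  0.4225 -1.3636] 0.03183816225383673
```

View pics/c6.png

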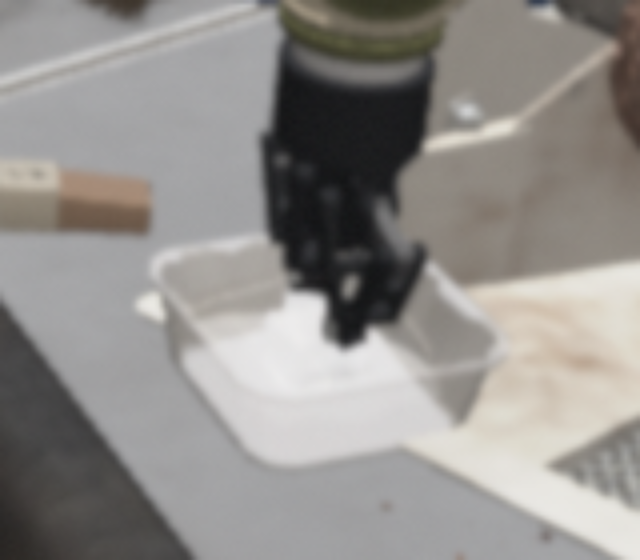

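Call:
{"name": "jog_arm", "arguments": {"deltas": [0, 0, 0.003, 0, 0, 0, 1, 0, 0, 0.005, 0, 0, 0, 1, 0, 0, 0.007, 0, 0, 0, 1, 0, 0, 0.008, 0, 0, 0, 1, 0, 0, 0.008, 0, 0, 0, 1]}}

```text
time_s: 6.2
position: [0.5164, -0.3122, 0.0156]
tool_rot: [[-0.951, 0.31, -0.003], [0.31, 0.951, -0.002], [0.002, -0.003, -1.0]]
ft_force: [0.2, -0.7, -0.7]
grip_width: 0.032
```

Call:
{"name": "jog_arm", "arguments": {"deltas": [0, 0, 0.002, 0, 0, 0, 1, 0, 0, 0.004, 0, 0, 0, 1, 0, 0, 0.005, 0, 0, 0, 1, 0, 0, 0.005, 0, 0, 0, 1]}}

```text
time_s: 6.53
position: [0.5164, -0.3122, 0.0118]
tool_rot: [[-0.951, 0.31, -0.003], [0.31, 0.951, -0.002], [0.003, -0.003, -1.0]]
ft_force: [0.9, 0.6, -2.3]
grip_width: 0.0318
```

Now open partway, then raise.

Call:
{"name": "jog_arm", "arguments": {"deltas": [0, 0, 0, 0, 0, 0, 0.1, 0, 0, 0, 0, 0, 0, -0.1, 0, 0, 0, 0, 0, 0, -0.3, 0, 0, 0, 0, 0, 0, -0.3, 0, 0, 0, 0, 0, 0, -0.3, 0, 0, -0.02, 0, 0, 0, -0.3, 0, 0, -0.06, 0, 0, 0, -0.3, 0, 0, -0.11, 0, 0, 0, -0.3, 0, 0, -0.16, 0, 0, 0, -0.3, 0, 0, -0.2, 0, 0, 0, -0.3, 0, 0, -0.2, 0, 0, 0, -0.3]}}

```text
time_s: 7.45
position: [0.5187, -0.3134, 0.1688]
tool_rot: [[-0.951, 0.31, 0.006], [0.309, 0.951, -0.01], [-0.009, -0.008, -1.0]]
ft_force: [0.5, -0.3, 0.2]
grip_width: 0.0553
```

```bash
python3 -c "
from mv import *
from look import snap
st(); a=snap('side','s7')
print(delta(np.array([.523,-.105,.13]),down(51.7)))
import cv2
cv2.imwrite('pics/c7.png',cv2.resize(a[250:390,360:520,::-1],None,fx=4,fy=4))"
```

```text
7.45 [ -42.2358   29.923    71.3057   -0.1964   78.1497 -114.1653] [ 0.5187 -0.3134  0.1688] [ 0.5163 -0.2763  0.1736] 0.05527923220500905
(array([ 0.0794,  0.2657,  0.0454, -0.0015,  0.0016,  0.1126]), np.float64(0.21077094617552347), np.float64(20.268690494136028))
```

View pics/c7.png

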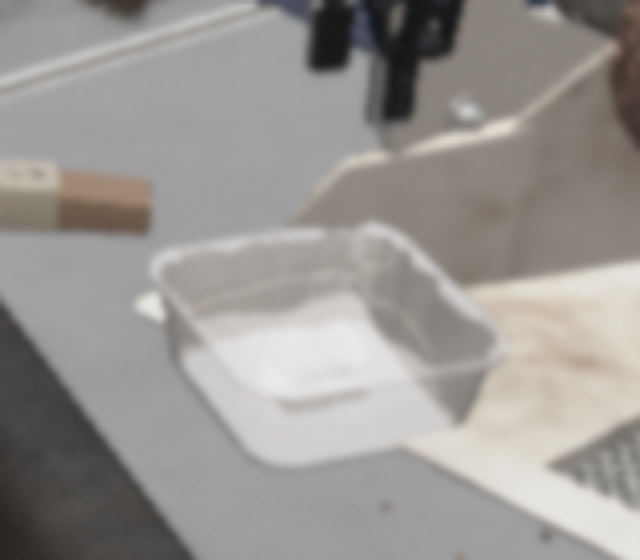

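Call:
{"name": "jog_arm", "arguments": {"deltas": [0.015, 0.05, 0, 0, 0, 0.02, -1, 0.03, 0.1, 0, 0, 0, 0.04, -1, 0.045, 0.15, 0.01, 0, 0, 0.06, -1, 0.06, 0.2, 0.02, 0, 0, 0.08, -1, 0.075, 0.245, 0.035, 0, 0, 0.1, -1, 0.0794, 0.2657, 0.045, 0, 0, 0.1126, -1, 0.0794, 0.2657, 0.045, 0, 0, 0.1126, -1, 0.0794, 0.2657, 0.045, 0, 0, 0.1126, -1]}}

```text
time_s: 8.17
position: [0.5215, -0.1035, 0.1268]
tool_rot: [[-0.786, 0.618, -0.005], [0.618, 0.786, -0.001], [0.003, -0.004, -1.0]]
ft_force: [0.6, -1.1, 0.1]
grip_width: 0.0854
```

```bash
python3 -c "
from mv import *
from look import snap
st(); a=snap('side','s8');b=snap('top','t8')
print(delta(np.array([.523,-.105,.008]),down(51.7)))
import cv2,numpy as np
z=np.hstack([cv2.resize(a[220:380,340:500,::-1],(400,400)),cv2.resize(b[190:290,430:530,::-1],(400,400))]);cv2.imwrite('pics/c8.png',z)"
```

```text
8.1667 [-23.8986  25.907   86.4949  -0.1968  67.8307 -75.6563] [ 0.5215 -0.1035  0.1268] [ 0.6106 -1.0789  0.1265] 0.08544762748295802
(array([-0.0012,  0.0014,  0.1595, -0.0011, -0.0004, -0.    ]), np.float64(0.11961442341689377), np.float64(0.21606949665296965))
```

View pics/c8.png

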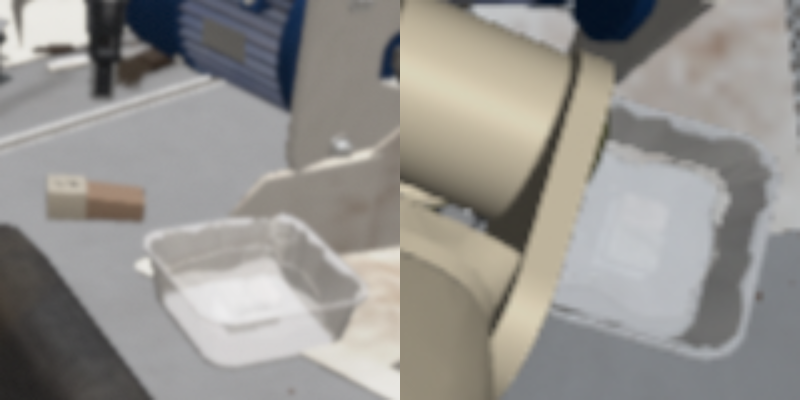

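The stub shows as a faint block inside the tray at about (635,230) in the right crop. Now I'll descend on the new bar.

Call:
{"name": "jog_arm", "arguments": {"deltas": [-0.001, 0.001, 0.04, -0.001, 0, 0, -1, -0.001, 0.001, 0.08, -0.001, 0, 0, -1, -0.001, 0.001, 0.12, -0.001, 0, 0, -1, -0.001, 0.001, 0.145, -0.001, 0, 0, -1, -0.001, 0.001, 0.156, -0.001, 0, 0, -1, -0.001, 0.001, 0.158, -0.001, 0, 0, -1, -0.001, 0.001, 0.158, -0.001, 0, 0, -1]}}

```text
time_s: 8.85
position: [0.5229, -0.1051, 0.0097]
tool_rot: [[-0.784, 0.62, -0.0], [0.62, 0.784, 0.0], [0.001, -0.0, -1.0]]
ft_force: [-1.0, 0.0, -0.4]
grip_width: 0.0854
```

```bash
python3 -c "
from mv import *
from look import snap
st(); a=snap('side','s9')
print(delta(np.array([.523,-.105,.009]),down(51.7)))
import cv2
cv2.imwrite('pics/c9.png',cv2.resize(a[240:340,330:430,::-1],None,fx=5,fy=5))"
```

```text
8.85 [-24.088   35.4848  93.3543   0.0024  51.191  -75.7401] [ 0.5229 -0.1051  0.0097] [-1.0163  0.0335 -0.3738] 0.08544383772842097
(array([ 0.0003, -0.0002,  0.0018,  0.0001,  0.0002, -0.0002]), np.float64(0.001341917104598711), np.float64(0.059392207123543))
```

View pics/c9.png

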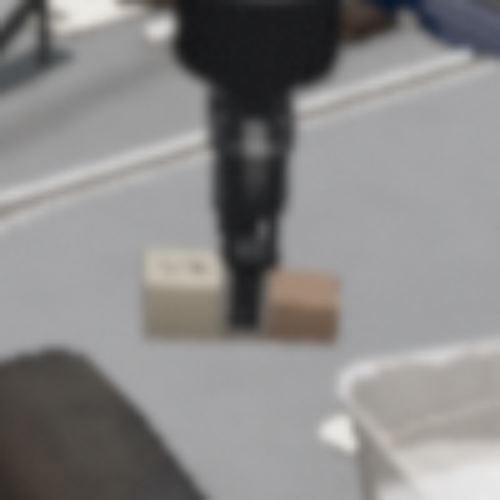

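The finger is within about 3 mm of the bar's middle. Close.

Call:
{"name": "jog_arm", "arguments": {"deltas": [0, 0, 0, 0, 0, 0, 0.3, 0, 0, 0, 0, 0, 0, 0.5, 0, 0, 0, 0, 0, 0, 1, 0, 0, 0, 0, 0, 0, 1, 0, 0, 0, 0, 0, 0, 1, 0, 0, 0, 0, 0, 0, 1, 0, 0, 0, 0, 0, 0, 1, 0, 0, 0, 0, 0, 0, 1], "grip_force": 70}}

```text
time_s: 9.57
position: [0.5229, -0.1043, 0.0101]
tool_rot: [[-0.785, 0.62, 0.0], [0.62, 0.785, -0.0], [-0.0, 0.0, -1.0]]
ft_force: [-0.5, -0.9, 6.1]
grip_width: 0.03
```

Call:
{"name": "jog_arm", "arguments": {"deltas": [0, 0, -0.01, 0, 0, 0, 1, 0, 0, -0.03, 0, 0, 0, 1, 0, 0, -0.07, 0, 0, 0, 1, 0, 0, -0.12, 0, 0, 0, 1, 0, 0, -0.16, 0, 0, 0, 1, 0, 0, -0.2, 0, 0, 0, 1, 0, 0, -0.2, 0, 0, 0, 1, 0, 0, -0.2, 0, 0, 0, 1]}}

```text
time_s: 10.23
position: [0.523, -0.1043, 0.1608]
tool_rot: [[-0.785, 0.62, 0.002], [0.62, 0.785, -0.001], [-0.002, 0.001, -1.0]]
ft_force: [0.7, -0.1, -3.4]
grip_width: 0.03
```

```bash
python3 -c "
from mv import *
from look import snap
st(); a=snap('side','s10')
print(delta(np.array([.43,.10,.25]),down(78)))
print(delta(dp(49,90,110),RT),dp(49,90,110))
import cv2
cv2.imwrite('pics/c10.png',cv2.resize(a[150:310,330:490,::-1],None,fx=4,fy=4))"
```

```text
10.2333 [-24.0127  23.717   83.7556   0.0057  72.4209 -75.7115] [ 0.523  -0.1043  0.1608] [ 0.7087 -0.0915 -3.383 ] 0.02997663544472883
(array([ 0.2654,  0.1372, -0.1207,  0.    , -0.0005, -0.1461]), np.float64(0.2417018322041793), np.float64(26.305551818898003))
(array([ 0.4527,  0.434 ,  0.0231, -0.0696, -0.1394, -0.2905]), np.float64(0.470661770164415), np.float64(59.34263329356169)) [0.4576 0.3618 0.1423]
```

View pics/c10.png

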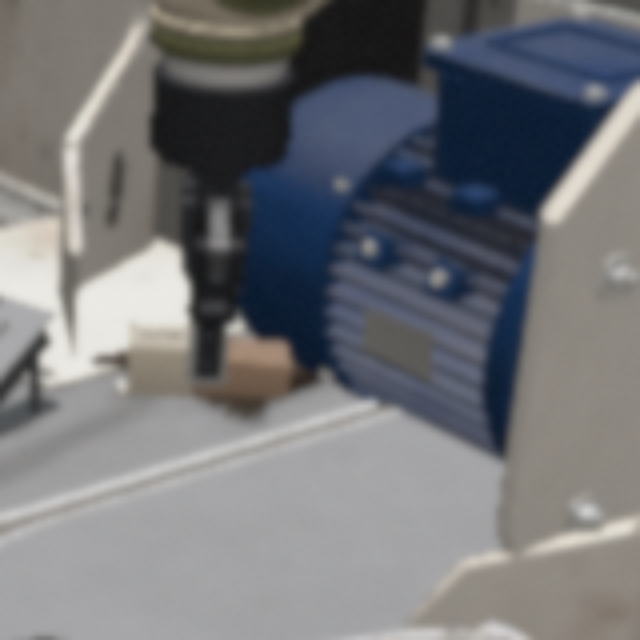

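The bar is held level. Move to the halfway point.

Call:
{"name": "jog_arm", "arguments": {"deltas": [0.04, 0.02, -0.03, 0, 0, -0.02, 1, 0.08, 0.04, -0.06, 0, 0, -0.045, 1, 0.12, 0.06, -0.09, 0, 0, -0.07, 1, 0.16, 0.08, -0.11, 0, 0, -0.095, 1, 0.2, 0.1, -0.12, 0, 0, -0.12, 1, 0.24, 0.12, -0.12, 0, 0, -0.146, 1, 0.265, 0.137, -0.12, 0, 0, -0.146, 1, 0.265, 0.137, -0.12, 0, 0, -0.146, 1]}}

```text
time_s: 10.95
position: [0.4283, 0.1025, 0.2483]
tool_rot: [[-0.979, 0.205, -0.004], [0.205, 0.979, 0.002], [0.005, 0.001, -1.0]]
ft_force: [1.4, -0.2, -2.1]
grip_width: 0.0303
```

```bash
python3 -c "
from mv import *
st()
print(delta(dp(49,90,110),RT))"
```

```text
10.95 [ -2.0642  10.0246  88.3796   0.0865  81.856  -80.2717] [0.4283 0.1025 0.2483] [ 1.3686 -0.2015 -2.0803] 0.030349944798570623
(array([ 0.0317,  0.3463,  0.1418, -0.0345, -0.1487, -0.1463]), np.float64(0.2816795029629681), np.float64(38.05309447589097))
```

Call:
{"name": "jog_arm", "arguments": {"deltas": [0.004, 0.045, 0, -0.005, -0.02, -0.02, 1, 0.008, 0.09, 0.01, -0.01, -0.045, -0.045, 1, 0.012, 0.14, 0.03, -0.015, -0.07, -0.07, 1, 0.016, 0.19, 0.05, -0.02, -0.095, -0.095, 1, 0.02, 0.24, 0.08, -0.028, -0.12, -0.12, 1, 0.025, 0.29, 0.105, -0.0345, -0.1487, -0.1463, 1, 0.03, 0.33, 0.125, -0.0345, -0.1487, -0.1463, 1, 0.0317, 0.3463, 0.14, -0.0345, -0.1487, -0.1463, 1, 0.0317, 0.3463, 0.1418, -0.0345, -0.1487, -0.1463, 1, 0.0317, 0.3463, 0.1418, -0.0345, -0.1487, -0.1463, 1]}}

```text
time_s: 11.78
position: [0.4607, 0.3581, 0.1411]
tool_rot: [[-0.862, -0.256, 0.439], [-0.23, 0.967, 0.113], [-0.453, -0.004, -0.892]]
ft_force: [-0.0, -0.7, -1.6]
grip_width: 0.0302
```

```bash
python3 -c "
from mv import *
from look import snap
st(); a=snap('side','s11');b=snap('top','t11')
print(delta(dp(50,90,30),RT))
import cv2,numpy as np
z=np.hstack([cv2.resize(a[130:290,200:360,::-1],(400,400)),cv2.resize(b[180:300,180:300,::-1],(400,400))]);cv2.imwrite('pics/c11.png',z)"
```

```text
11.7833 [ 29.2122  22.2708  95.9171 -11.291   36.1919 -68.0473] [0.4607 0.3581 0.1411] [-0.0274 -0.6855 -1.5712] 0.03024908882662027
(array([ 0.0025,  0.0073,  0.106 , -0.0014,  0.0007, -0.001 ]), np.float64(0.07972641461159527), np.float64(0.3401204564852118))
```

View pics/c11.png

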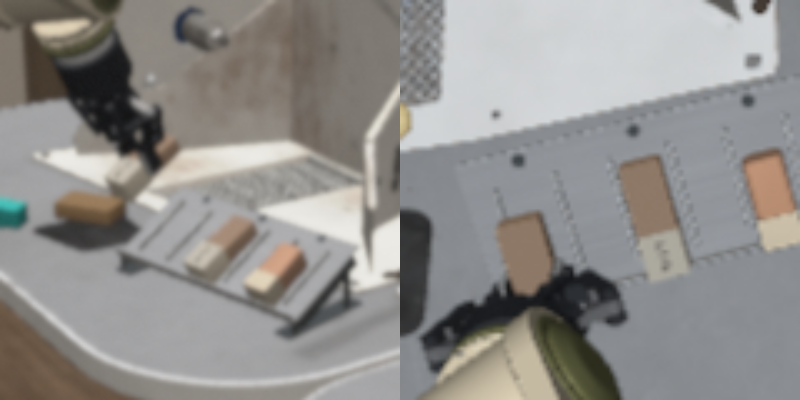

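Call:
{"name": "jog_arm", "arguments": {"deltas": [0.001, 0.0073, 0.02, -0.0014, 0.0007, -0.001, 1, 0.001, 0.0073, 0.05, -0.0014, 0.0007, -0.001, 1, 0.001, 0.0073, 0.08, -0.0014, 0.0007, -0.001, 1, 0.001, 0.0073, 0.1, -0.0014, 0.0007, -0.001, 1, 0.001, 0.0073, 0.106, -0.0014, 0.0007, -0.001, 1, 0.001, 0.0073, 0.106, -0.0014, 0.0007, -0.001, 1, 0.001, 0.0073, 0.106, -0.0014, 0.0007, -0.001, 1]}}

```text
time_s: 12.47
position: [0.4948, 0.3722, 0.0732]
tool_rot: [[-0.86, -0.259, 0.44], [-0.23, 0.966, 0.118], [-0.456, 0.001, -0.89]]
ft_force: [0.0, 0.6, -2.0]
grip_width: 0.0301
```

```bash
cat >> mv.py <<'E'
def deck():
    o=env.observe();d=o['position']-dp(0,0,0);print('deck mm',np.array([d@U,d@V,d@N])*1000,'F deck',np.array([o['ft_force']@k for k in(U,V,N)]))
E
python3 -c "
from mv import *
from look import snap
st(); deck();a=snap('side','s12');b=snap('top','t12')
print(delta(dp(50,90,14),RT))
import cv2,numpy as np
z=np.hstack([cv2.resize(a[170:270,220:320,::-1],(400,400)),cv2.resize(b[200:290,190:280,::-1],(400,400))]);cv2.imwrite('pics/c12.png',z)"
```

```text
12.4667 [ 28.5909  30.7706  95.1447 -13.0213  28.2463 -66.3256] [0.4948 0.3722 0.0732] [ 0.0047  0.5575 -1.9665] 0.030060549702692445
deck mm [51.9735 90.4257 30.9544] F deck [-0.7601  0.5373 -1.8198]
(array([ 0.003 , -0.0012,  0.0231,  0.0003,  0.0009,  0.    ]), np.float64(0.017515322635567432), np.float64(0.17365607152622986))
```

View pics/c12.png

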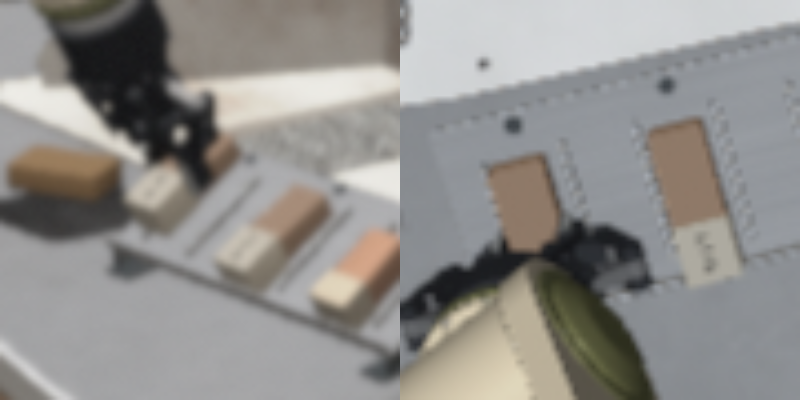

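```bash
python3 -c "
from mv import *
for y in(106.5,73.5): print([proj('top',dp(x,y,52)) for x in(95,97,99)])
print('used rib/mid bar',[proj('top',dp(90.5,y,31)) for y in (16.5,-16.5)], [190+(248)/4.44,200+135/4.44],[190+300/4.44,200+120/4.44])"
```

```text
[array([208.8345, 241.6324]), array([208.5869, 240.8754]), array([208.3391, 240.1177])]
[array([221.9945, 238.1716]), array([221.7538, 237.4135]), array([221.5129, 236.6546])]
used rib/mid bar [array([245.4919, 231.5832]), array([258.3609, 228.1992])] [245.85585585585585, 230.40540540540542] [257.56756756756755, 227.02702702702703]
```

Call:
{"name": "jog_arm", "arguments": {"deltas": [0, 0.001, 0.006, 0.0003, 0.0009, 0, 1, 0, 0.002, 0.012, 0.0003, 0.0009, 0, 1, 0, 0.002, 0.018, 0.0003, 0.0009, 0, 1, 0, 0.002, 0.022, 0.0003, 0.0009, 0, 1, 0, 0.002, 0.023, 0.0003, 0.0009, 0, 1, 0, 0.002, 0.023, 0.0003, 0.0009, 0, 1]}}

```text
time_s: 13.07
position: [0.5016, 0.3762, 0.0564]
tool_rot: [[-0.862, -0.259, 0.436], [-0.231, 0.966, 0.117], [-0.452, -0.001, -0.892]]
ft_force: [0.8, 0.0, -0.3]
grip_width: 0.0304
```

```bash
python3 -c "
from mv import *
from look import snap
st(); deck();a=snap('side','s13');b=snap('top','t13')
import cv2,numpy as np
z=np.hstack([cv2.resize(a[190:270,230:310,::-1],(400,400)),cv2.resize(b[200:290,190:280,::-1],(400,400))]);cv2.imwrite('pics/c13.png',z)"
```

```text
13.0667 [ 28.613   32.8807  94.5604 -13.5854  27.0135 -65.6933] [0.5016 0.3762 0.0564] [ 0.794   0.007  -0.3344] 0.030427464896216904
deck mm [51.1927 92.5135 12.5038] F deck [ 0.5332 -0.1987 -0.647 ]
```

View pics/c13.png

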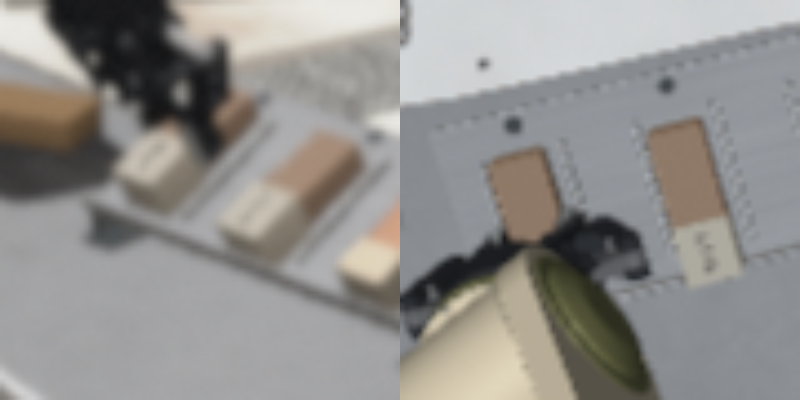

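Call:
{"name": "jog_arm", "arguments": {"deltas": [0, 0, 0.001, 0, 0, 0, 1, 0, 0, 0.002, 0, 0, 0, 1, 0, 0, 0.003, 0, 0, 0, 1, 0, 0, 0.003, 0, 0, 0, 1]}}

```text
time_s: 13.5
position: [0.5027, 0.3765, 0.0548]
tool_rot: [[-0.861, -0.259, 0.437], [-0.231, 0.966, 0.117], [-0.452, -0.0, -0.892]]
ft_force: [-0.6, -1.0, -1.9]
grip_width: 0.0305
```

```bash
python3 -c "
from mv import *
st(); deck()"
```

```text
13.5 [ 28.5876  33.0944  94.5074 -13.6506  26.8142 -65.638 ] [0.5027 0.3765 0.0548] [-0.5916 -0.9794 -1.8974] 0.03046735619730058
deck mm [51.421  92.5532 10.5697] F deck [-1.5964 -0.7929 -1.3161]
```

Call:
{"name": "jog_arm", "arguments": {"deltas": [0, 0, 0.001, 0, 0, 0, 1, 0, 0, 0.002, 0, 0, 0, 1, 0, 0, 0.002, 0, 0, 0, 1]}}

```text
time_s: 13.75
position: [0.5029, 0.3766, 0.0544]
tool_rot: [[-0.861, -0.259, 0.437], [-0.232, 0.966, 0.117], [-0.453, -0.001, -0.892]]
ft_force: [-6.8, -3.3, 9.1]
grip_width: 0.0301
```

```bash
python3 -c "
from mv import *
st(); deck()"
```

```text
13.75 [ 28.5906  33.1445  94.5036 -13.7026  26.7494 -65.597 ] [0.5029 0.3766 0.0544] [-6.8454 -3.3089  9.0616] 0.030121164799481074
deck mm [51.4546 92.6002 10.1231] F deck [-2.5407 -1.4244 11.4646]
```

Contact with the seat, about 12 N. Now slide down the slope to the lip in small steps.

Call:
{"name": "jog_arm", "arguments": {"deltas": [0.001, 0, 0, 0, 0, 0, 1, 0.002, 0, 0, 0, 0, 0, 1, 0.003, 0, 0, 0, 0, 0, 1, 0.004, 0, 0, 0, 0, 0, 1, 0.004, 0, 0, 0, 0, 0, 1]}}

```text
time_s: 14.17
position: [0.5021, 0.3767, 0.054]
tool_rot: [[-0.859, -0.26, 0.441], [-0.231, 0.966, 0.119], [-0.457, 0.001, -0.89]]
ft_force: [-1.2, -1.0, 7.4]
grip_width: 0.0302
```

```bash
python3 -c "
from mv import *
st(); deck()"
```

```text
14.1667 [ 28.6352  33.1133  94.8144 -13.9938  26.2205 -65.2551] [0.5021 0.3767 0.054 ] [-1.2168 -1.0047  7.4029] 0.03015023100085264
deck mm [50.6096 92.8527 10.165 ] F deck [ 2.0819 -0.6555  7.2477]
```

Call:
{"name": "jog_arm", "arguments": {"deltas": [0.001, 0, 0, 0, 0, 0, 1, 0.002, 0, 0, 0, 0, 0, 1, 0.003, 0, 0, 0, 0, 0, 1, 0.004, 0, 0, 0, 0, 0, 1, 0.004, 0, 0, 0, 0, 0, 1]}}

```text
time_s: 14.58
position: [0.4995, 0.3761, 0.0527]
tool_rot: [[-0.859, -0.26, 0.441], [-0.231, 0.966, 0.119], [-0.457, 0.001, -0.889]]
ft_force: [0.6, 0.5, 7.0]
grip_width: 0.03
```

```bash
python3 -c "
from mv import *
from look import snap
st(); deck();a=snap('side','s14');b=snap('top','t14')
import cv2,numpy as np
z=np.hstack([cv2.resize(a[190:270,230:310,::-1],(400,400)),cv2.resize(b[200:290,190:280,::-1],(400,400))]);cv2.imwrite('pics/c14.png',z)"
```

```text
14.5833 [ 28.7152  33.0815  95.2579 -14.2607  25.8197 -64.8985] [0.4995 0.3761 0.0527] [0.6468 0.4902 6.9723] 0.029959865973756338
deck mm [47.689  92.9928 10.1521] F deck [3.8351 0.306  5.8711]
```

View pics/c14.png

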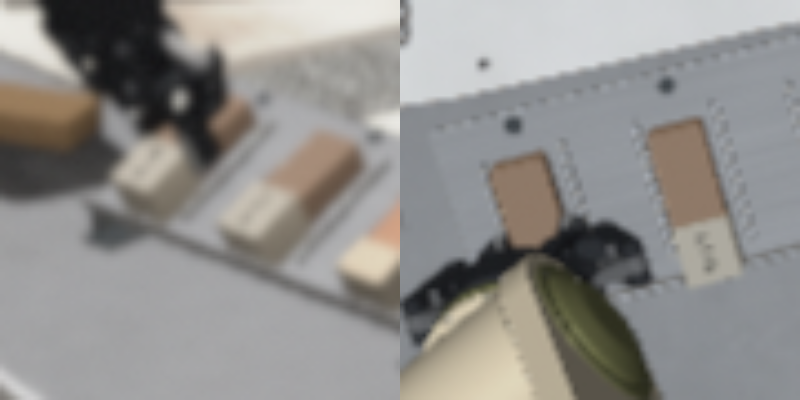

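Call:
{"name": "jog_arm", "arguments": {"deltas": [0.001, 0, 0, 0, 0, 0, 1, 0.002, 0, 0, 0, 0, 0, 1, 0.003, 0, 0, 0, 0, 0, 1, 0.004, 0, 0, 0, 0, 0, 1, 0.004, 0, 0, 0, 0, 0, 1]}}

```text
time_s: 15.1
position: [0.4969, 0.3755, 0.0513]
tool_rot: [[-0.859, -0.26, 0.441], [-0.231, 0.966, 0.119], [-0.457, 0.001, -0.889]]
ft_force: [0.1, 0.8, 7.0]
grip_width: 0.0301
```

```bash
python3 -c "
from mv import *
st(); deck()"
```

```text
15.1 [ 28.7883  33.0484  95.7093 -14.543   25.4251 -64.5339] [0.4969 0.3755 0.0513] [0.0652 0.8067 6.9975] 0.030133546343046
deck mm [44.6997 93.0149 10.1498] F deck [3.4189 0.7623 6.1115]
```

Call:
{"name": "jog_arm", "arguments": {"deltas": [0.001, 0, 0, 0, 0, 0, 1, 0.002, 0, 0, 0, 0, 0, 1, 0.003, 0, 0, 0, 0, 0, 1, 0.003, 0, 0, 0, 0, 0, 1]}}

```text
time_s: 15.43
position: [0.4955, 0.3751, 0.0506]
tool_rot: [[-0.858, -0.26, 0.442], [-0.23, 0.966, 0.12], [-0.458, 0.001, -0.889]]
ft_force: [1.7, 0.8, 7.3]
grip_width: 0.0299
```

```bash
python3 -c "
from mv import *
st(); deck()"
```

```text
15.4333 [ 28.8307  33.0236  96.0052 -14.7731  25.1008 -64.2498] [0.4955 0.3751 0.0506] [1.663  0.8184 7.2521] 0.029918497089881955
deck mm [43.0785 93.0299 10.1765] F deck [4.9124 0.3601 5.6362]
```

Call:
{"name": "jog_arm", "arguments": {"deltas": [0.001, 0, 0, 0, 0, 0, 1, 0.002, 0, 0, 0, 0, 0, 1, 0.003, 0, 0, 0, 0, 0, 1, 0.003, 0, 0, 0, 0, 0, 1]}}

```text
time_s: 15.77
position: [0.4954, 0.3751, 0.0508]
tool_rot: [[-0.857, -0.26, 0.446], [-0.23, 0.966, 0.122], [-0.462, 0.002, -0.887]]
ft_force: [8.2, 0.1, 7.7]
grip_width: 0.0299
```

```bash
python3 -c "
from mv import *
from look import snap
st(); deck();a=snap('side','s15');b=snap('top','t15')
import cv2,numpy as np
z=np.hstack([cv2.resize(a[190:270,230:310,::-1],(400,400)),cv2.resize(b[200:290,190:280,::-1],(400,400))]);cv2.imwrite('pics/c15.png',z)"
```

```text
15.7667 [ 28.8433  32.9819  96.205  -15.0424  24.7077 -63.9635] [0.4954 0.3751 0.0508] [8.1691 0.1255 7.655 ] 0.029889402641733866
deck mm [42.9878 93.0419 10.3986] F deck [10.5349 -1.9931  3.2236]
```

View pics/c15.png

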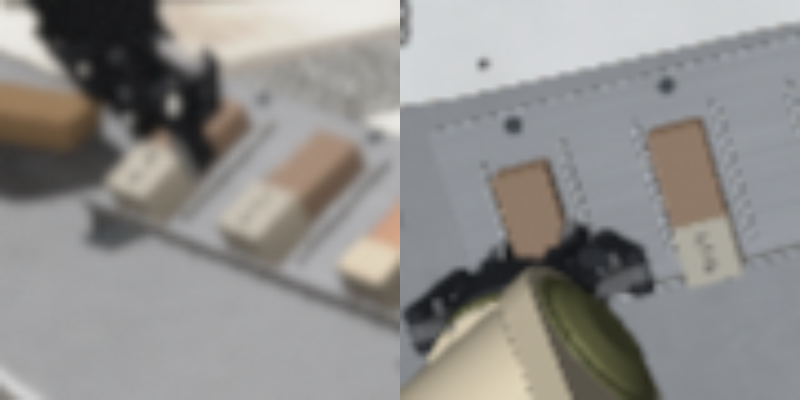

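It has reached the lip: no more travel, and the slope force rose to 10.5 N. Ease off slightly, release and back out.

Call:
{"name": "jog_arm", "arguments": {"deltas": [-0.001, 0, 0, 0, 0, 0, 1, -0.001, 0, 0, 0, 0, 0, 0.3, -0.001, 0, 0, 0, 0, 0, 0.1, -0.001, 0, 0, 0, 0, 0, -0.1, -0.001, 0, 0, 0, 0, 0, -0.3, -0.001, 0, 0, 0, 0, 0, -0.3, -0.001, 0, 0, 0, 0, 0, -0.3]}}

```text
time_s: 16.45
position: [0.492, 0.3737, 0.0475]
tool_rot: [[-0.862, -0.259, 0.436], [-0.232, 0.966, 0.117], [-0.452, -0.001, -0.892]]
ft_force: [0.4, -0.4, 0.3]
grip_width: 0.0554
```

Call:
{"name": "jog_arm", "arguments": {"deltas": [0, 0, -0.01, 0, 0, 0, -0.3, 0, 0, -0.03, 0, 0, 0, -0.3, 0, 0, -0.06, 0, 0, 0, -0.3, 0, 0, -0.1, 0, 0, 0, -0.3, 0, 0, -0.14, 0, 0, 0, -0.3, 0, 0, -0.18, 0, 0, 0, -0.3, -0.02, 0.04, -0.22, 0, 0, 0, -0.3, -0.02, 0.08, -0.25, 0, 0, 0, -0.3, -0.02, 0.12, -0.27, 0, 0, 0, -0.3, -0.02, 0.16, -0.29, 0, 0, 0, -0.3, -0.02, 0.2, -0.3, 0, 0, 0, -0.3, -0.02, 0.22, -0.3, 0, 0, 0, -0.3]}}

```text
time_s: 17.45
position: [0.3622, 0.513, 0.2576]
tool_rot: [[-0.86, -0.262, 0.438], [-0.232, 0.965, 0.121], [-0.455, 0.002, -0.891]]
ft_force: [-1.1, 0.8, -0.0]
grip_width: 0.0554
```

```bash
python3 -c "
from mv import *
from look import snap
st(); a=snap('side','s16');b=snap('top','t16')
from ov import ov
ov('t16','s16',(.487,.2765),15,'b')
import cv2
cv2.imwrite('pics/c16.png',cv2.resize(b[190:290,190:330,::-1],None,fx=5.5,fy=5.5,interpolation=cv2.INTER_CUBIC))
cv2.imwrite('pics/d16.png',cv2.resize(a[190:270,230:360,::-1],None,fx=6,fy=6,interpolation=cv2.INTER_CUBIC))"
```

```text
17.45 [ 50.1361  21.132   75.7242 -17.1442  61.4708 -49.6636] [0.3622 0.513  0.2576] [-1.0628  0.7799 -0.0099] 0.055364317948968705
```

View pics/c16.png

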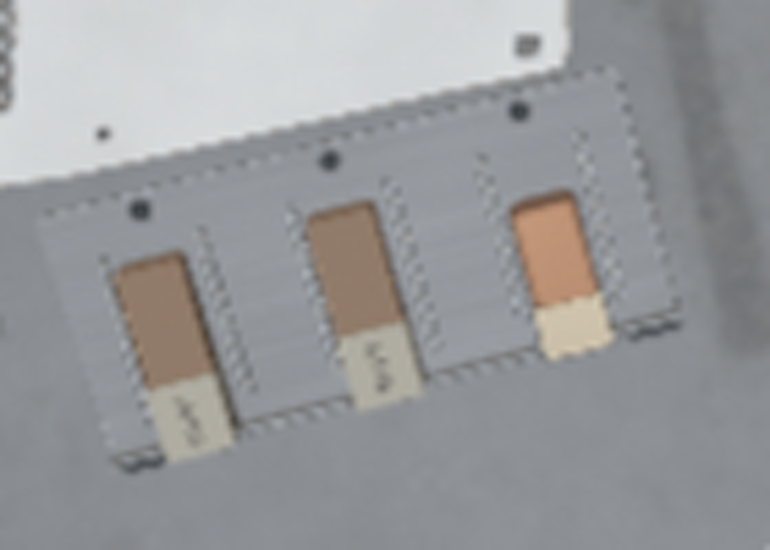

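View pics/d16.png

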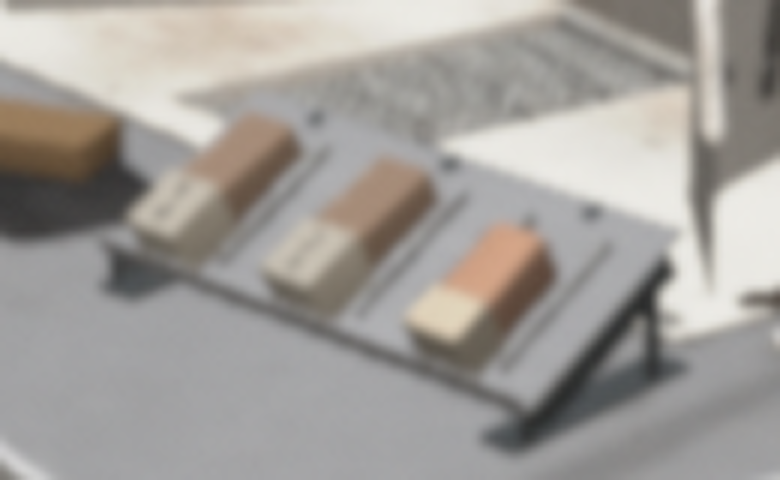

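View pics/t16.png

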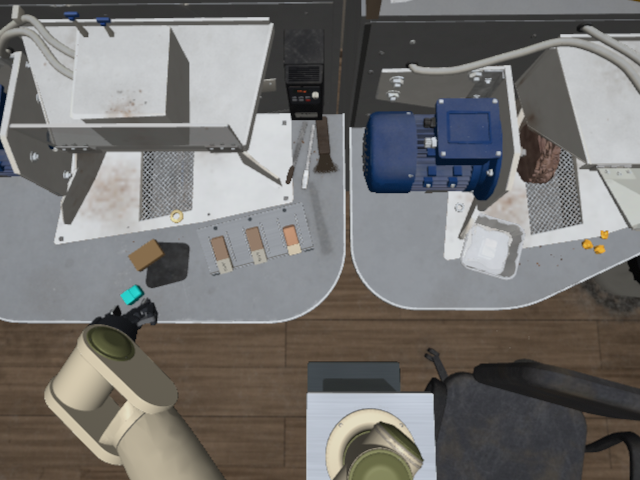

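The new bar lies flat between the ribs, with its lower edge in line with the middle bar's. Now the tray and a comparison with the starting picture.

```bash
python3 -c "
import cv2,numpy as np
a=cv2.imread('pics/s16.png');b=cv2.imread('pics/t16.png');b0=cv2.imread('pics/top0.png')
d=np.abs(b.astype(int)-b0).max(2)
z=np.hstack([cv2.resize(a[295:375,390:490],(400,320)),cv2.resize(b[205:285,450:530],(320,320))]);cv2.imwrite('pics/c17.png',z)
n,l,s,c=cv2.connectedComponentsWithStats((d[:310]>25).astype('uint8'));print([list(x) for x in s[1:] if x[4]>6])"
```

```text
[[np.int32(393), np.int32(229), np.int32(31), np.int32(35), np.int32(392)], [np.int32(211), np.int32(235), np.int32(21), np.int32(39), np.int32(437)], [np.int32(131), np.int32(297), np.int32(26), np.int32(13), np.int32(176)], [np.int32(113), np.int32(305), np.int32(8), np.int32(5), np.int32(25)]]
```

View pics/c17.png

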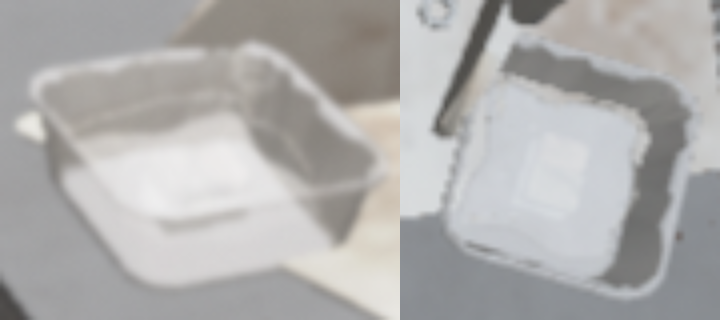

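```bash
python3 -c "
from rig import env,close_job
print(close_job())"
```

```text
the job is handed in; nothing more can be done
None
```

The stub is in the tray and the new bar is in the left lane it came from. I handed the job in at about 17.5 s of robot time, well under the 61 s limit.

- **New bar:** it lies flat between the ribs with its sleeve end at the bottom. While I slid it down the slope, it stopped moving and the force along the slope rose to about 10 N, so it was against the lip. The last pictures show its lower end in line with the middle bar's.
- **Stub:** it shows only as a faint block on the tray floor, because the tray is see-through. Both camera views agree that it is there.
- **Everything else:** comparing the top view with the first picture, only the left lane, the new bar's old spot and the gripper changed. The other two bars, the tray and the loose things did not visibly move.
- **Limits:** the highest outside force I read was about 12 N, against limits of 40 N and 120 N. I read it only at the end of each move.
- **Disagreements:**
  - The two cameras differed by about 1 pixel (2–3 mm) on where the rack is, so I nudged the bar about 1.5 mm sideways before setting it down.
  - After that nudge, the arm's own reading put the bar at about y = 93 mm instead of 90 mm, still inside the lane's clearance of about 5 mm each side.

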